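# Refit the speed knob on the whirler's controller

### The arm

A 6-joint arm with a two-finger parallel gripper is mounted at the origin on the work surface; the furniture and walls round the work are solid. World frame = base frame: x ahead of the robot, y to its left, z up, the work surface at z = 0. Lengths are in mm, angles in rad, forces in N, time in s.
With the tool pointing down it reaches from about 325 to 875 mm from the base axis. Payload 4.4 kg.
Tool frame: the origin (TCP) lies on the centre line of the jaws, within the pads' length; the fingertips stand ahead of it and the grasp point (between the pads) lies 6 mm ahead of it (ctrl.tcp_to_tips is the z of the fingertips in the tool frame, in mm); z points along the fingers, y is the line along which they close (so a half turn about z gives the same grasp; the last joint's range is limited). The gripper opens to 85 mm and grips with 20 to 120 N. Pads are 22 mm wide; open, the fingers measure 114 mm over their backs; the gripper's body (76 mm by 85 mm) begins 54 mm behind the grasp point. The pads swing forward as they close: fully open they stand 13 mm farther back than shut.
Start: joints at [1.133, 0.207, 1.542, -0, 1.393, -0.15], TCP at [162.668, 551.513, 256.282] pointing down, gripper open.
Joint ranges: [-2.73, 2.73], [-0.86, 2.22], [0.23, 2.46], [-1.11, 4.25], [0.08, 2.63], [-2.82, 2.82]. Speed limits (rad/s): [2.79, 2.79, 3.14, 3.14, 3.14, 3.14].

### API

Orientations are given as a 3x3 rotation matrix whose columns are the frame's x, y, z axes.
In Python, from plant import ctrl, sensors, optics gives the robot as it stands. Calls block until the motion is done:
- ctrl.move_ptp(position, orientation): joint-space move of the TCP to a pose.
- ctrl.move_l(position, rot=None, vel=150, threshold=None): straight line of the TCP; rot=None keeps the orientation; vel is the mean speed in mm/s. With threshold (N) it stops when the force on the tool has changed by that much, and returns True; else False.
- ctrl.set_joints(angles): joint-space move.
- ctrl.gripper_to(opening, force=None): finger opening in mm; force is the grip in N (None keeps the last); returns when the fingers have stopped.
- ctrl.hold(seconds).
- ctrl.solve_ik(position, orientation): joint angles nearest the present ones, or None.
- sensors.read_state(): the state.
- optics.grab_frame(name): name is "side" or "top" or "wrist"; returns (picture, depth): 420x560x3 uint8, red, green, blue; 420x560 float32, mm along the optical axis (not along the pixel's ray), 0 where there is no reading.
- optics.camera_params(name): a dict with "mtx" (3x3 intrinsics, pixels), "R" (3x3) and "t" (3): a world point X has camera coordinates R X + t; the wrist camera has in their place "T_tool_cam" (4x4, takes a point from camera to tool coordinates, whose origin is the TCP and whose axes are the flange's). Camera axes: x right, y down, z forward; pixel columns grow to the right and rows downward; lengths in mm; the calibration is good to about 2 mm. A picture is of the moment at which its call begins: read the wrist's pose just before it. camera_params takes no time and is no camera call.
A pose or a line that the arm cannot do raises ctrl.MotionError and nothing moves.
- ctrl.finish_job(): hands the job in; it is judged then, once.
The state is a dict: "t": time; "q": joint angles; "qvel": joint speeds; "tau": joint torques, N m; "eef_pos": TCP position; "eef_rot": TCP orientation; "force": force on the tool from outside, world axes, zero at the start; "wrist_torque": the same for the moment, N m; "grip_width": finger opening in mm; "grasp_force": force on a finger pad.
Only numpy, scipy, OpenCV 4.12 (cv2) and the standard library are available. Lean on these libraries where they do the work, as an engineer would, in place of code of your own. Each camera call takes 0.05 s, during which the arm holds its last target. There are 200 camera calls.

### The job

The speed knob has come off the blue controller box. First switch the controller off: turn its red isolator handle clockwise until it clicks over from the green dot to the red dot and stays there. Then pick up the black knob, turn it so that its flat (white pointer) matches the flat of the brass D-shaft, slide it fully onto the shaft, push knob and sprung shaft down to the stop, and finish while still holding the knob pressed down; leave the beaker, the screwdriver and the red bung where they are.

Things in the scene. Friction and masses are not known exactly. Their poses are not given: they have to be found in the camera images.
- controller: blue controller box, fixed, 110 mm (its x) x 200 mm (its y), flat aluminium top panel 75 mm above the bench; origin at the centre of its underside, z up. On the panel: D-shaft at local (0, -55 mm), isolator at local (0, +55 mm).
- isolator (a joint): red isolator handle, turns about the vertical; value in rad grows clockwise seen from above. 0 = on (handle's white line points at the green dot), 1.2 = off (points at the red dot). Its stops are at 0 and 1.2 and a sprung detent holds it at either: turning takes at most 0.1 N m, it springs back if let go before 0.6 and snaps on to 1.2 beyond.
- isolator_grip (a point): point on the isolator's axis at the height to grip, 31 mm above the panel. The handle is a red bar 46 mm long (along this point's x, white line towards +x), 12 mm wide (y), its top 38 mm and its foot 8 mm above the panel; below it a black disc of 40 mm diameter, 8 mm high. z up.
- shaft (a joint): how far the brass D-shaft is pushed down, m: 0 = up (at rest), 0.006 = at its stop. Spring: 5 N to start, 10 N at the stop.
- dial (a joint): turn of the D-shaft with its black dial disc (54 mm diameter, under 2 mm high, a white line on it on the side of the flat), rad, counter-clockwise from above, 0 = flat faces the box's -x side; stiff (0.06 N m), range -0.8 to 0.8.
- shaft_tip (a point): centre of the upper end of the brass D-shaft, 28 mm above the panel when up; z up. The shaft is 18 mm in diameter, upright, with one flat 4.5 mm from the axis on this point's -x side; the top 3 mm are tapered. This frame turns and sinks with the shaft.
- shaft_flat (a point): point in the middle of the shaft's flat, 4.5 mm from the axis, 10 mm below the tip.
- knob: loose black round knob, 42 mm diameter, 40 mm tall, 60 g, standing mouth down; origin at the centre of its underside, z up. D-socket in the underside: 20 mm deep, 20.4 mm diameter, flat 5.6 mm from the axis on the knob's -x side (1 mm of play, chamfered mouth). White pointer on top runs from the centre towards -x, over the flat. Grip round the upper half, at any yaw.
- knob_roof (a point): centre of the closed end of the knob's socket, 20 mm above its underside. It meets the shaft's tip when the knob is fully on.
- knob_flat (a point): point in the middle of the socket's flat, 5.6 mm from the knob's axis, 10 mm above its underside. It lies within about 1 mm of the middle of the shaft's flat when the knob is fully on.
- beaker: grey-white measuring beaker, 74 mm diameter, 93 mm tall, stands on the bench; bystander. Origin under its centre.
- screwdriver: red-handled screwdriver, 227 mm long (its y), 28 mm high, lies on the bench; bystander. Origin under its centre.
- bung: red rubber bung (stopper), 41 mm diameter, 32 mm tall, stands on the bench; bystander. Origin under its centre.
There are look-alikes about, which are no part of the job. Several things have the shape of the controller; the one meant has the colours described above.

How it is judged:
By the outcome, as a careful person would: the job done as asked, in the order asked, and still so for the second after the job is handed in, while the arm keeps its last pose, push and grip.
It also fails if it takes over 58 s, if anything falls off the work surface, if the arm or the gripper's body presses on something with over 40 N, if the wrist force passes 120 N, or if a joint passes its speed limit or range.

## Working session

There is one attempt and no reset: what is moved stays moved. The work goes in short steps, each a Python script; the robot and the scene stay as the last script left them, time stands still between calls to the robot, and variables do not carry over. Pictures are saved under pics/ and viewed, at most 10 in all, crops included, and the job is handed in when it is done.

```bash
ls; mkdir -p pics; cat > h.py <<'E'
import numpy as np, cv2
from plant import ctrl, sensors, optics
def cam(n):
    p=optics.camera_params(n); K=np.array(p['mtx'])
    if n=='wrist':
        s=sensors.read_state(); T=np.array(p['T_tool_cam']); R=np.array(s['eef_rot']); 
        Rw=R@T[:3,:3]; c=R@T[:3,3]+np.array(s['eef_pos'])
    else:
        Rw=np.array(p['R']).T; c=-Rw@np.array(p['t'])
    return K,Rw,c
def grab(n,name=None):
    C=cam(n); im,d=optics.grab_frame(n)
    if name: cv2.imwrite(f'pics/{name}.png',im[:,:,::-1])
    np.savez(f'/tmp/{name or n}.npz',im=im,d=d,K=C[0],R=C[1],c=C[2])
    return im,d,C
def load(name):
    z=np.load(f'/tmp/{name}.npz'); return z['im'],z['d'],(z['K'],z['R'],z['c'])
def ray(C,u,v,z):
    K,R,c=C; r=R@np.linalg.solve(K,[u,v,1.]); return c+r*(z-c[2])/r[2]
def proj(C,X):
    K,R,c=C; p=K@(R.T@(np.array(X)-c)); return p[:2]/p[2]
def dpt(C,d,u,v):
    K,R,c=C; return c+R@np.linalg.solve(K,[u,v,1.])*d[int(v),int(u)]
E
python3 - <<'E'
from h import *
a,_,C=grab('top','top1');b,_,D=grab('side','side1')
print(sensors.read_state()['t'],C[2],D[2],ctrl.tcp_to_tips)
E
```

```text
pics
0.1 [ 193.23568936  -15.53643025 1399.82259952] [   62.79463488 -1033.5208136    882.79924367] 25.0
```

View pics/top1.png

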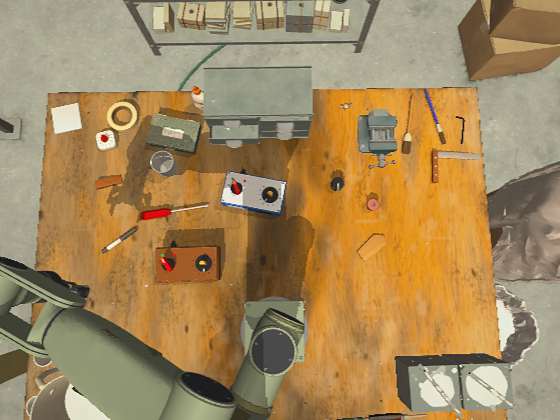

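View pics/side1.png

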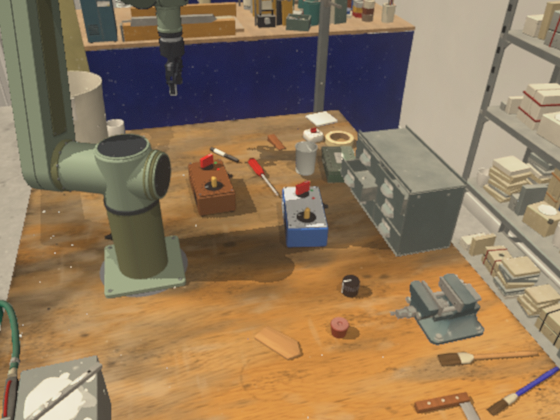

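The top view shows two boxes of the controller shape: (253,193) is blue with an aluminium panel, and (188,264) is brown. The blue one fits the description. The black knob is at (337,184), the bung at (372,203), the screwdriver at (175,212) and the beaker at (162,162). I'll confirm the box and knob in an enlarged crop.

```bash
python3 - <<'E'
from h import *
im,d,C=load('top1')
cv2.imwrite('pics/crop1.png',cv2.resize(im[160:225,215:355,::-1],None,fx=5.5,fy=5.5,interpolation=cv2.INTER_CUBIC))
for n,u,v,z in [('box',253,193,75),('iso',236,187,113),('shaft',268,195,103),('knob',337,184,40),('bung',372,203,32),('beaker',162,160,93)]:
    print(n,ray(C,u,v,z).round(),dpt(C,d,u,v).round())
print('cab',[dpt(C,d,u,v).round() for u,v in[(210,75),(210,110),(215,125),(305,75),(308,110),(290,132)]])
E
```

```text
box [440.  63.  75.] [441.  63.  73.]
iso [453. 114. 113.] [454. 114. 107.]
shaft [428.  14. 103.] [434.  14.  72.]
knob [ 473. -215.   40.] [ 473. -214.   42.]
bung [ 409. -330.   32.] [ 410. -330.   29.]
beaker [549. 355.  93.] [568. 374.  25.]
cab [array([786., 185., 201.]), array([673., 184., 201.]), array([648., 178., 138.]), array([ 780., -105.,  205.]), array([ 668., -111.,  204.]), array([637., -60.,  96.])]
```

View pics/crop1.png

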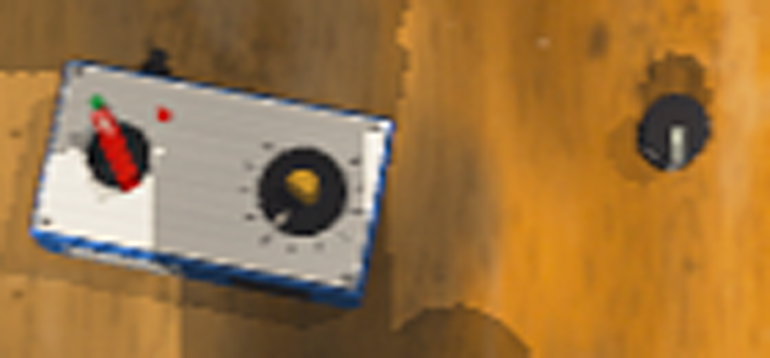

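The crop confirms it. The box is blue with a red handle at (118,150) pointing to the green dot at (98,102), and the red dot is at (165,115). The brass shaft is at (303,183), and its dial line points to the lower left at (280,218). The knob is at (672,130) with its pointer towards image-down. Next is a close look with the wrist camera.

```bash
cat >> h.py <<'E'
def down(a): 
    c,s=np.cos(a),np.sin(a); return np.array([[c,s,0],[s,-c,0],[0,0,-1.]])
E
python3 - <<'E'
from h import *
s=sensors.read_state(); print(np.array(s['eef_rot']).round(2).tolist()); print(np.array(optics.camera_params('wrist')['T_tool_cam']).round(2).tolist())
for nm,p,al in [('iso',[453,114,105],(.39,-.81,.39+np.pi,-.81+np.pi)),('shaft',[430,14,110],(0,1,2,3,4,5)),('knob',[473,-215,30],(0,1,2,3,4,5))]:
  for a in al:
    q=ctrl.solve_ik(p,down(a)); print(nm,round(a,2),None if q is None else np.round(q,2))
E
```

```text
[[-0.96, 0.28, -0.0], [0.28, 0.96, -0.0], [0.0, -0.0, -1.0]]
[[-0.0, -0.96, -0.29, 75.86], [1.0, -0.0, -0.0, 0.24], [0.0, -0.29, 0.96, -117.7], [0.0, 0.0, 0.0, 1.0]]
iso 0.39 [ 0.06  0.17  1.93 -0.    1.04  1.24]
iso -0.81 [ 0.06  0.17  1.93 -0.    1.04  2.44]
iso 3.53 [ 0.06  0.17  1.93 -0.    1.04 -1.9 ]
iso 2.33 [ 0.06  0.17  1.93 -0.    1.04 -0.7 ]
shaft 0 [-0.17  0.09  2.02 -0.    1.04  1.4 ]
shaft 1 [-0.17  0.09  2.02 -0.    1.04  0.4 ]
shaft 2 [-0.17  0.09  2.02 -0.    1.04 -0.6 ]
shaft 3 [-0.17  0.09  2.02 -0.    1.04 -1.6 ]
shaft 4 [-0.17  0.09  2.02 -0.    1.04 -2.6 ]
shaft 5 [-0.17  0.09  2.02 -0.    1.04  2.68]
knob 0 [-0.59  0.4   1.84 -0.    0.91  0.98]
knob 1 [-0.59  0.4   1.84 -0.    0.91 -0.02]
knob 2 [-0.59  0.4   1.84 -0.    0.91 -1.02]
knob 3 [-0.59  0.4   1.84 -0.    0.91 -2.02]
knob 4 None
knob 5 [-0.59  0.4   1.84 -0.    0.91  2.26]
```

```bash
python3 - <<'E'
from h import *
ctrl.move_ptp([441,63,260],down(2.92))
im,d,C=grab('wrist','w1'); print(sensors.read_state()['t'])
big=cv2.resize(im[:,:,::-1],None,fx=1.4,fy=1.4); cv2.imwrite('pics/w1b.png',big)
E
```

```text
2.175
```

View pics/w1b.png

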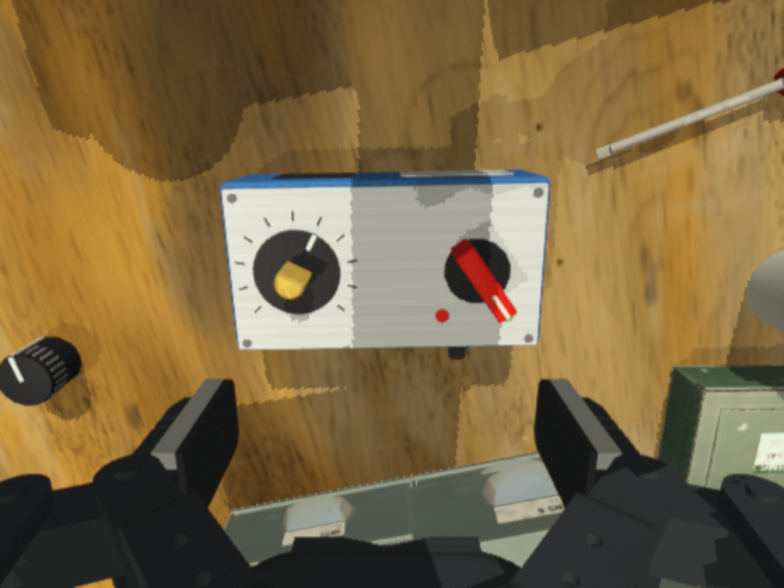

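The wrist view (1.4x scale) shows the dial disc at (296,272), the brass tip at (291,285), the white dial line at (312,242), the red handle at (483,281) with its white line at (503,307), the red dot at (442,315), and the knob at left at (25,378). Now I'll measure these by mask and depth.

```bash
cat >> h.py <<'E'
def cloud(d,C):
    K,R,c=C; v,u=np.mgrid[:d.shape[0],:d.shape[1]]
    P=np.stack([u,v,np.ones_like(u)],-1)@np.linalg.inv(K).T*d[...,None]
    return P@R.T+c
def box(*b):
    m=np.zeros((420,560),bool); m[b[1]:b[3],b[0]:b[2]]=1; return m
def raym(C,m,z):
    v,u=np.nonzero(m); K,R,c=C; r=np.stack([u,v,np.ones_like(u)],-1)@np.linalg.inv(K).T@R.T
    return c+r*((z-c[2])/r[:,2:])
E
python3 - <<'E'
from h import *
im,d,C=load('w1'); P=cloud(d,C); H=cv2.cvtColor(im,cv2.COLOR_RGB2HSV); h,s,v=[H[...,i].astype(int) for i in range(3)]
red=(s>150)&((h<8)|(h>172))&(v>60)
def rect(X): 
    r=cv2.minAreaRect(X[:,:2].astype(np.float32)); return np.round(r[0],1),np.round(r[1],1),round(r[2],1)
m=box(300,160,380,240)&(P[...,2]>104)&(P[...,2]<125); print('bar depth pts',m.sum(),np.percentile(P[m][:,2],[5,50,95]).round(1),rect(P[m]))
X=P[m][:,:2]; w,V=np.linalg.eigh(np.cov(X.T)); print('  mean',X.mean(0).round(1),'ang',np.arctan2(V[1,1],V[0,1]).round(3))
m=box(170,155,250,230)&(P[...,2]>98)&(P[...,2]<115); print('shaft',m.sum(),P[m][:,2].mean(),rect(P[m]),P[m].mean(0).round(1))
def hull(m,z,n):
    m=cv2.morphologyEx(m.astype(np.uint8),cv2.MORPH_OPEN,np.ones((3,3)))>0
    X=raym(C,m,z)[:,:2].astype(np.float32); c,r=cv2.minEnclosingCircle(X); print(n,np.round(c,1),round(r,1))
    return np.array(c)
c=hull(box(175,155,250,228)&(v<70),77,'dial')
W=raym(C,box(180,160,245,226)&(v>150)&(s<60),77)[:,:2]; W=W[np.hypot(*(W-c).T)<25]; print('line',len(W),W.mean(0).round(1),'ang',np.arctan2(*(W.mean(0)-c)[::-1]).round(3))
hull(box(312,165,370,220)&(v<70),83,'isodisc')
Q=raym(C,box(150,115,400,252)&(v>110)&(s<45)&(abs(P[...,2]-75)<6),75); print('panel',rect(Q), np.median(P[box(260,150,300,230)][:,2]))
k=box(0,235,65,295)&(P[...,2]>33)&(P[...,2]<50);X=P[k];print('knob',X.mean(0).round(1),rect(X))
print('bar white',raym(C,box(345,205,372,232)&(v>150)&(s<70)&(P[...,2]>100),113).mean(0).round(1))
E
```

```text
bar depth pts 936 [110.6 112.8 114. ] (array([456.4, 116.5]), array([46., 12.]), 22.9)
  mean [454.9 115.9] ang -2.743
shaft 321 102.20720050536222 (array([436. ,   7.8]), array([17.6, 13.2]), 50.4) [434.9   8.7 102.2]
dial [434.6   9.3] 25.9
line 36 [418.7  22.4] ang 2.455
isodisc [455.7 116.2] 19.5
panel (array([445.3,  62.9]), array([191.8, 102. ]), 78.4) 75.0301192918188
knob [ 477.  -213.6   39.5] (array([ 478.7, -215. ]), array([38.3, 42.2]), 67.2)
bar white [469.9 122.5 113. ]
```

```bash
python3 - <<'E'
from h import *
I=[456.2,116.4]; a=0.40+np.pi
ctrl.gripper_to(45,40)
ctrl.move_ptp([*I,160],down(a))
print('desc',ctrl.move_l([*I,114],vel=120,threshold=8))
ctrl.gripper_to(0,40); s=sensors.read_state(); print(s['grip_width'],s['eef_pos'],np.round(s['force'],1),s['t'])
if 10<s['grip_width']<15:
    q=np.array(s['q'])
    for t in (.4,.8,1.15,1.2):
        qq=q.copy(); qq[5]+=t; ctrl.set_joints(qq); s=sensors.read_state(); print(t,np.round(s['wrist_torque'],2),np.round(s['force'],1),s['t'])
    ctrl.gripper_to(45); ctrl.move_l([*I,180],vel=150)
    # look at isolator + then towards knob
    ctrl.move_ptp([441,63,240],down(2.92)); grab('wrist','w2'); print(sensors.read_state()['t'])
E
python3 - <<'E'
from h import *
im,d,C=load('w2'); P=cloud(d,C)
m=(P[...,2]>104)&(P[...,2]<120)&(np.hypot(P[...,0]-456,P[...,1]-116)<35)
print(cv2.minAreaRect(P[m][:,:2].astype(np.float32)))
E
```

```text
desc False
11.022226502218205 [457.31453505 116.08990014 115.27633117] [-1.1 -1.9  6.6] 4.125
0.4 [0.02 0.09 0.04] [-1.2 -0.4  0.4] 4.5917
0.8 [ 0.24  0.09 -0.04] [0.2 1.4 0.9] 5.0583
1.15 [ 0.48  0.1  -0.11] [0.8 2.7 1. ] 5.4833
1.2 [ 0.62  0.04 -0.06] [0.5 4.  1. ] 5.7333
7.5
((456.2806091308594, 116.46492767333984), (12.597492218017578, 45.80203628540039), 43.95896530151367)
```

View pics/w2.png

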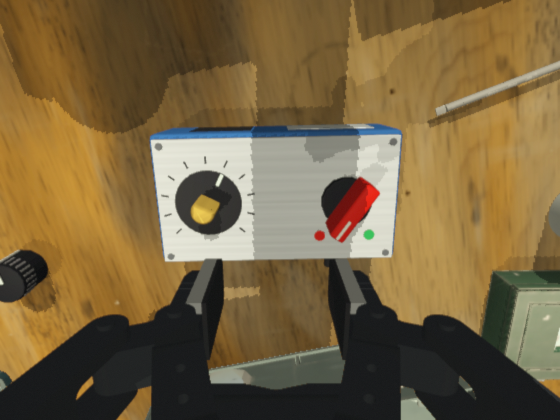

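The handle now points from the centre (350,205) to the white end (342,232), at -0.80 rad, next to the red dot at (320,236). So the isolator is off and staying there. The knob is next.

```bash
python3 - <<'E'
from h import *
ctrl.gripper_to(75)
ctrl.move_ptp([477,-214,190],down(2.6))
im,d,C=grab('wrist','w3'); P=cloud(d,C)
H=cv2.cvtColor(im,cv2.COLOR_RGB2HSV); s,v=H[...,1],H[...,2]
m=(P[...,2]>34)&(P[...,2]<46)&(np.hypot(P[...,0]-477,P[...,1]+214)<35)
c,r=cv2.minEnclosingCircle(P[m][:,:2].astype(np.float32)); print(c,r,np.median(P[m][:,2]),sensors.read_state()['t'])
w=m&(v>140)&(s<90)&(np.hypot(P[...,0]-c[0],P[...,1]-c[1])<21)
n,l,st,_=cv2.connectedComponentsWithStats(w.astype(np.uint8)); w=l==1+st[1:,4].argmax()
X=P[w][:,:2]; ev,V=np.linalg.eigh(np.cov(X.T)); print(w.sum(),X.mean(0),'pca',np.arctan2(V[1,1],V[0,1]),'from c',np.arctan2(*(X.mean(0)-c)[::-1]),cv2.minAreaRect(X.astype(np.float32)))
E
```

```text
(477.9793395996094, -216.9579315185547) 21.2371883392334 39.98123955519662 9.05
130 [ 467.3896697  -217.46794893] pca -3.1290114445878303 from c -3.0934680543137834 ((467.457275390625, -217.6713409423828), (20.67923355102539, 3.960789680480957), 1.1661779880523682)
```

View pics/w3.png

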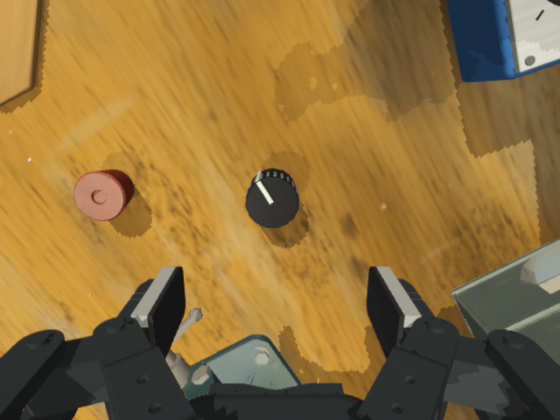

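The knob is at (272,200), with its pointer running from the centre to (260,182). The bung at (103,195) and the other things are clear of the fingers. Grasping the knob now.

```bash
python3 - <<'E'
from h import *
K=[478,-217]; a=2.6
print(ctrl.move_l([*K,40],vel=150,threshold=8))
ctrl.gripper_to(0,60); s=sensors.read_state(); print(s['grip_width'],s['grasp_force'],np.round(s['force'],1))
ctrl.move_l([*K,150],vel=150)
s=sensors.read_state(); R=np.array(s['eef_rot']); p=np.array(s['eef_pos'])
im,d,C=grab('wrist','w4'); P=(cloud(d,C)-p)@R
s2=cv2.cvtColor(im,cv2.COLOR_RGB2HSV); S,v=s2[...,1],s2[...,2]
m=(abs(P[...,2])<4)&(abs(P[...,0])<30)&(abs(P[...,1])<19)
X=P[m]; print('z',np.median(X[:,2]),'x range',X[:,0].min(),X[:,0].max(),'n',m.sum())
w=m&(v>140)&(S<90); Y=P[w][:,:2]; ev,V=np.linalg.eigh(np.cov(Y.T)); print(w.sum(),Y.mean(0),V[:,1],cv2.minAreaRect(Y.astype(np.float32)),s['t'],s['grip_width'])
E
```

```text
False
39.96581380183358 60.44447064399719 [-0.4  0.3  5.5]
z 1.2478085001981416 x range -21.100113056276353 21.63844021047096 n 8304
480 [ 9.83152498 -6.03405557] [-0.85515027  0.51838019] ((9.37204647064209, -6.0338568687438965), (4.114595890045166, 21.64959716796875), 58.851043701171875) 11.4917 40.18707597928902
```

View pics/w4.png

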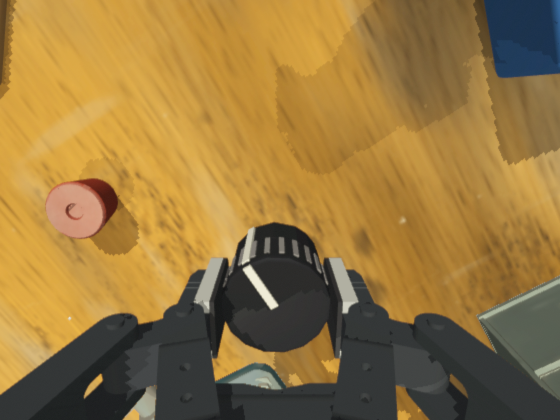

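The knob is held centred at (277,290), with its pointer at -0.545 rad in the tool frame. The final tool yaw is therefore 1.908.

```bash
python3 - <<'E'
from h import *
S=[434.3,9.0]; a=1.908
ctrl.move_l([478,-217,185],vel=150)
ctrl.move_ptp([*S,175],down(a)); ctrl.move_l([*S,148],vel=100)
im,d,C=grab('wrist','w5'); 
s=sensors.read_state(); print(s['eef_pos'],np.round(s['force'],1))
hit=ctrl.move_l([*S,126],vel=25,threshold=7)
s=sensors.read_state(); print(hit,s['eef_pos'],np.round(s['force'],1),np.round(s['wrist_torque'],2),s['grip_width'],s['t'])
E
```

```text
[434.67828433   8.48809391 148.18930283] [ 0.5  0.  -1. ]
False [434.26562431   8.99107446 126.02401321] [-0.2 -0.4 -0.5] [-0.    0.04 -0.02] 40.1262352698967 14.45
```

It slid on freely. Now pressing to the stop.

```bash
python3 - <<'E'
from h import *
S=[434.3,9.0]
for z in range(124,108,-1):
    hit=ctrl.move_l([*S,z],vel=20,threshold=30); s=sensors.read_state(); f=s['force']
    print(z,hit,np.round(s['eef_pos'][2],2),np.round(f,1),np.round(s['wrist_torque'],2),round(s['grip_width'],2),round(s['t'],2))
    if hit or f[2]>25: break
ctrl.hold(.5); s=sensors.read_state(); print(np.round(s['eef_pos'],2),np.round(s['force'],1)); grab('side','s6'); im,d,C=grab('wrist','w6')
b=load('s6')[0][170:260,260:350,::-1]; b=cv2.resize(b,(420,420),interpolation=cv2.INTER_CUBIC)
cv2.imwrite('pics/c6.png',np.hstack([b,cv2.resize(im[120:400,150:410,::-1],(380,420))]))
E
```

```text
124 False 124.25 [ 0.5 -0.4  0.7] [-0.04 -0.05  0.  ] 40.14 14.7
123 False 123.48 [-0.6  1.   4.6] [0.02 0.1  0.01] 40.17 14.95
122 False 122.41 [-1.   0.1  6.1] [-0.07  0.07 -0.04] 40.23 15.2
121 False 121.45 [-0.4 -0.7  6.1] [-0.06  0.13 -0.01] 40.69 15.45
120 False 120.58 [-1.2 -0.8  6.3] [0.05 0.16 0.03] 39.87 15.7
119 False 119.68 [-2.1  0.1  7.6] [ 0.05  0.24 -0.04] 40.39 15.95
118 False 118.76 [-1.7  0.2  8.4] [-0.05  0.26 -0.01] 40.16 16.2
117 False 118.04 [-3.  -0.1 10.3] [ 0.    0.41 -0.01] 40.28 16.45
116 False 117.93 [-5.9  1.3 16.3] [ 0.07  0.83 -0.  ] 40.34 16.7
115 False 117.76 [-8.   0.3 22.7] [ 0.11  1.26 -0.03] 40.28 16.95
114 False 117.66 [-11.    1.7  30.1] [0.14 1.7  0.01] 40.26 17.2
[435.19   8.82 117.66] [-9.9  1.1 31. ]
```

View pics/c6.png

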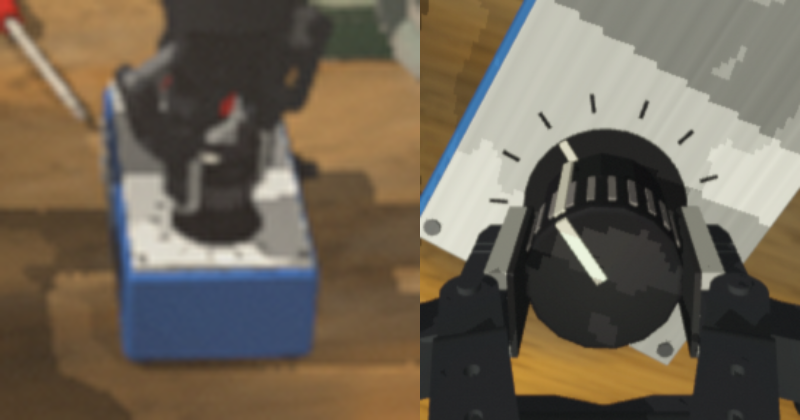

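The picture shows the knob seated on the dial, with its pointer (580,250) in line with the dial line (568,150). The force rose from 5 N to 10 N over 6 mm and then hit the hard stop. I'll ease the push slightly and hand in while still pressing.

```bash
python3 - <<'E'
from h import *
ctrl.move_l([434.3,9.0,115],vel=20); ctrl.hold(.3); s=sensors.read_state(); print(s['eef_pos'],np.round(s['force'],1),s['t'])
if s['force'][2]>15: print(ctrl.finish_job())
E
```

```text
[435.04799057   8.86006038 117.78729674] [-7.9  0.7 23.4] 18.35
the job is handed in; nothing more can be done
None
```

The job is handed in at 18.4 s: the isolator is off at the red dot, and the knob is fully on the D-shaft, still held pressed against the stop with about 23 N; the beaker, screwdriver and bung were not touched.

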